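# Slide the test plate into the stage and hold the hardness probe on its spot

## Task

Pick up the steel test plate by its black tab, slide it under the rails of the blue test stage until it is fully home against the stop, and let go of it. Then lift the orange hardness probe out of its grey holder and set its spring tip upright on the red spot of the plate, pressing gently so that the tip is about half pushed in. Finish while still holding the probe there, pressed on the spot; do not knock the beaker or the blue-lidded jar.

Things in the scene. Friction and masses are not known exactly. Their poses are not given: they have to be found in the camera images.
- plate: loose steel test plate, 110 (x) x 60 (y) x 6 mm, 0.16 kg, lying flat. Origin: centre of its underside; z up. At its -x end stands a black pull tab, 24 (x) x 12 (y) mm, centred at x = -42 mm, y = 0, from z = 6 up to 40 mm: grip it across its 12 mm thickness (along y). The +x end goes first into the stage.
- plate_spot (a point): centre of the red spot (9 mm across, in a white disc 22 mm across) on the plate's upper face, at x = +25, y = 0, z = 6 mm in the plate's frame
- stage: test stage fixed to the bench: blue bed 84 (x) x 100 (y) mm, its top 12 mm above the bench; two aluminium rails along x, 63 mm apart inside, with lips reaching 5 mm inwards over the plate's long edges. Gap under the lips: 12 to 20.5 mm above the bench; tops at 25.5 mm. Slot open at -x; steel stop, 25.5 mm high, with its face at x = +30 mm. Origin: centre of the underside; z up
- stage_mouth (a point): middle of the slot's mouth, on the bed's top, at x = -30, y = 0, z = 12 mm of the stage: rails and lips begin here; splayed guides before it widen the mouth to about 67 mm at x = -42 mm. Axes as the stage's
- stage_home (a point): where the plate's origin lies when fully home (+x edge on the stop, x axes alike): x = -25, y = 0, z = 12 mm of the stage. The spot is then over the stage's centre and the pull tab outside the mouth, at x = -67 mm
- holder: grey holder block fixed to the bench, 64 x 64 x 50 mm, with an upright round through hole 22 mm wide at its centre. Origin: centre of its underside
- probe: loose hardness probe, 0.13 kg, upright in the holder. Origin: end of its unpressed tip; z to its upper end. Tip 6 mm wide to z = 12 mm, neck 13 mm wide to 24, dark nose 20 mm wide to 40, orange square body 24 x 24 mm (faces square to x, y) from z = 40 to 115, black cap to 126. The body rests on the holder's top: origin 10 mm above the bench, 40 mm of nose and tip in the hole; pull it straight up
- probe_tip (a joint): how far the spring tip is pushed into the probe: 0 free to 0.008 m fully in; spring 600 N/m with 0.6 N preload (about 3 N half in, 5.4 N fully in)
- probe_point (a point): the end of the spring tip (moves with it)
- beaker: clear beaker, 52 mm wide, 66 mm tall, a bystander; origin at the centre of its underside
- blue_jar: small jar with a blue lid, 47 mm wide, 36 mm tall, a bystander; origin at the centre of its underside
Not all that is in view belongs to the job. There is more than one size of the probe; the one meant has the size given above.

How it is judged (in metres and radians):
On the way, in this order (a step that is already met when the one before it is completed fails the run):
1. the plate is fully home in the stage, under the rails and against the stop, and let go (x of plate_spot in the frame of stage between -0.004 and 0.004 m and x of plate in the frame of stage between -0.0285 and -0.022 m and y of plate in the frame of stage between -0.004 and 0.004 m and z of plate in the frame of stage between 0.009 and 0.0155 m and angle between the x axis of plate and the x axis of stage, either way round below 0.09 rad and contact force between the fingers and plate below 0.1 N), for 0.2 s.
2. the probe is lifted out of the holder, clear of it, in the gripper (x of plate_spot in the frame of stage between -0.004 and 0.004 m and x of plate in the frame of stage between -0.0285 and -0.022 m and y of plate in the frame of stage between -0.004 and 0.004 m and z of plate in the frame of stage between 0.009 and 0.0155 m and angle between the x axis of plate and the x axis of stage, either way round below 0.09 rad and z of probe in the frame of holder above 0.052 m and contact force between the fingers and probe above 1 N), for 0.1 s.
At the end, for the whole second after the job is handed in: Plate home (within 3.5 mm of the stop), untouched by the fingers; the gripper holds the probe still, upright within 0.1 rad, its tip within 4.5 mm of the spot centre, pushed in 1.5 to 6.8 mm with 0.8 to 9 N on the plate, not touching the stage (all of step 1 and horizontal distance between probe_point and plate_spot below 0.0045 m and angle between probe's own z axis and vertical below 0.1 rad and value of joint probe_tip between 0.0015 and 0.0068 m and contact force between probe and plate between 0.8 and 9 N and contact force between the fingers and probe above 1 N and contact force between probe and stage below 0.1 N and linear speed of probe below 0.02 m/s); the arm keeps its last pose, push and grip.
It fails at once if the probe is pressed hard (over 20 N) on the plate (contact force between probe and plate above 20 N).
It fails at once if the beaker is knocked: moved more than 15 mm (distance of beaker from where it was at the start of the episode above 0.015 m).
It fails at once if the blue-lidded jar is knocked: moved more than 15 mm (distance of blue_jar from where it was at the start of the episode above 0.015 m).
It also fails if it takes over 58 s, if anything falls off the work surface, if the arm or the gripper's body presses on something with over 40 N, if the wrist force passes 120 N, or if a joint passes its speed limit or range.

## Robot

A 6-joint arm with a two-finger parallel gripper is mounted at the origin on a cart in front of the work surface, level with it; the furniture and walls round the work are solid. World frame = base frame: x ahead of the robot, y to its left, z up, the work surface at z = 0. Lengths are in m, angles in degrees, forces in N, time in s.
With the tool pointing down it reaches from about 0.275 to 0.725 m from the base axis. Payload 5.6 kg.
Tool frame: the origin (TCP) lies midway between the tips of the shut fingers; the grasp point (between the pads) lies 19 mm behind it; z points along the fingers, y is the line along which they close (so a half turn about z gives the same grasp; the last joint's range is limited). The gripper opens to 85 mm and grips with 20 to 120 N. Pads are 22 mm wide; open, the fingers measure 114 mm over their backs; the gripper's body (76 mm by 85 mm) begins 54 mm behind the grasp point. The pads swing forward as they close: fully open they stand 13 mm farther back than shut.
Start: joints at [-51.475, 14.616, 6.199, 0, -81.583, -16.306], TCP at [0.208, -0.509, 0.231] pointing down, gripper open.
Joint ranges: [-168.99, 168.99], [-69.2, 112.95], [-62.41, 85.93], [-164.36, 98.24], [-168.68, -3.75], [-174.98, 174.98]. Speed limits (degrees/s): [147.25, 147.25, 180, 180, 180, 180].

## Interface

Orientations are given as a 3x3 rotation matrix whose columns are the frame's x, y, z axes.
In Python, from bench import robot gives the robot as it stands.
- The arm moves only by the tool send_rows, never from a script. Its argument "rows" is a list of rows, each an object of numbers: "jaw": the closure, from -1 (fully open) to 1 (shut); "x", "y", "z": the shift along the tool's x, y, z as a fraction of full scale; "ax", "ay", "az": the turn, a rotation vector about the tool's x, y, z as a fraction of full scale. A call has 1 to 20 rows; each row shifts and turns the commanded pose from where the row before left it, along the tool's axes as they then stand; what a row does not reach is not made up. Full scale, the value 1, is 0.025 m for a shift and 0.1 rad for a turn. A row lasts 1/12 s, in which the tool goes at most 41.7 mm and 7.16 degrees, less where a joint would pass 70% of its speed; a pose out of reach is approached as far as the arm can. A call with a number of a shift or a turn outside -1 to 1 is refused whole. A call with a gripper value outside its range is refused whole. The fingers move at their own pace and stop on an object; "squeeze" is the grip in N (left out, the last holds). Time passes only in rows, so rows that do not move let the fingers close. It gives the time, the measured TCP pose, the force, the opening and the grip force at its end, in the units of the state.
- robot.get_state(): the state, without advancing time (a new reading comes with each control period).
- robot.read_camera(name): name is "scene" or "top" or "wrist"; returns a dict with "color" (400x640x3 uint8, red, green, blue), "vfov" (degrees; the focal length in pixels is half the picture's height over the tangent of half this angle, whatever the lens; pixels are square), "cx", "cy" (the principal point, pixels), "R" (3x3) and "t" (3): a world point X has camera coordinates R X + t; the wrist camera has in their place "hand_eye" (4x4, takes a point from camera to tool coordinates, whose origin is the TCP and whose axes are the flange's). Camera axes: x right, y down, z forward; pixel columns grow to the right and rows downward; lengths in m; the calibration is good to about 2 mm. A picture is of the moment at which its call begins: read the wrist's pose just before it. There is no depth.
- robot.hand_in(): hands the job in; it is judged then, once.
Trained networks look in a picture, given as the dict that the camera call returned (one of the last four; its "shot" number tells which), for a name from the list of things; names that differ only in an ending like _2 or _b are one class to them, and where a whole thing is asked for, a point or a joint stands for the part that bears it (a point fixed in the world has none). Each returns a list of dicts, best first, with "conf" (0 to 1); they miss things now and then, are a little off and sometimes report something else, mostly with a low value. They report only what shows in the picture. A call takes as long as a camera call. They do not tell look-alikes from the thing itself.
- robot.spot_in(picture, thing): "location" ([x, y, z] in m, in world coordinates, good to about 4 mm: the middle of the surface that is visible of it).
- robot.place_of(picture, thing): "location" ([x, y, z] in m, in world coordinates, good to about 4 mm: a listed point, or the origin of a listed thing).
The state is a dict: "time_s": time; "joints": joint angles; "qd": joint speeds; "effort": joint torques, N m; "ee_pos": TCP position; "orientation": TCP orientation; "ft_force": force on the tool from outside, world axes, zero at the start; "moment": the same for the moment, N m; "gripper_width": finger opening in m; "finger_force": force on a finger pad.
Only numpy, scipy, OpenCV 4.12 (cv2) and the standard library are available. Lean on these libraries where they do the work, as an engineer would, in place of code of your own. Each camera call takes 0.05 s, during which the arm holds its last target. There are 200 camera calls.

## Working session

There is one attempt and no reset: what is moved stays moved. The work goes in short steps, Python scripts to look and compute and a tool call to move; the robot and the scene stay as the last step left them, time stands still between calls to the robot, and variables do not carry over. Pictures are saved under pics/ and viewed, at most 12 in all, crops included, and the job is handed in when it is done.

Besides the shell and the picture viewer there is one more tool, called after "Request:" as name([rows], argument=value, ...), one row to a line, values as JSON. send_rows: Moves the arm, as the interface text tells. Its arguments: {"type":"object","properties":{"rows":{"type":"array"},"squeeze":{"type":"number"}},"required":["rows"]}

```bash
mkdir -p pics; ls
cat > h.py <<'E'
import numpy as np, cv2
from bench import robot
def f(p): return p["color"].shape[0]/2/np.tan(np.radians(p["vfov"])/2)
def save(p,n): cv2.imwrite("pics/"+n,p["color"][:,:,::-1])
def cam(p):
    if "R" in p: return np.array(p["R"]),np.array(p["t"])
    s=robot.get_state(); H=np.array(p["hand_eye"]); T=np.eye(4); T[:3,:3]=s["orientation"]; T[:3,3]=s["ee_pos"]
    M=np.linalg.inv(T@H); return M[:3,:3],M[:3,3]
def pix2z(p,u,v,z):
    R,t=cam(p); d=R.T@np.array([(u-p["cx"])/f(p),(v-p["cy"])/f(p),1]); c=-R.T@t
    return c+d*(z-c[2])/d[2]
def proj(p,X):
    R,t=cam(p); q=R@np.array(X)+t; return f(p)*q[:2]/q[2]+[p["cx"],p["cy"]]
E
python3 - <<'E'
from h import *
s=robot.get_state(); print(s["time_s"],np.round(s["ee_pos"],4),np.round(s["orientation"],3).tolist(),s["gripper_width"])
for n in("top","scene"):
    p=robot.read_camera(n); save(p,n+"0.png")
    R,t=cam(p); print(n,-R.T@t)
    for th in ["plate","plate_spot","stage","stage_mouth","stage_home","holder","probe","beaker","blue_jar"]:
        print(n,th,[(np.round(d["location"],3).tolist(),round(d["conf"],2)) for d in robot.place_of(p,th)[:3]])
print(robot.get_state()["time_s"])
E
```

```text
pics
0.0 [ 0.2078 -0.5087  0.2304] [[-0.926, -0.378, -0.001], [-0.378, 0.926, 0.002], [0.0, 0.002, -1.0]] 0.08516407180021528
top [ 0.42120125 -0.15105248  1.07423066]
top plate [([0.518, -0.166, 0.005], 0.62), ([0.494, -0.168, 0.002], 0.61)]
top plate_spot [([0.593, -0.338, -0.001], 0.62), ([0.516, -0.167, 0.004], 0.6)]
top stage [([0.637, 0.043, 0.002], 0.79)]
top stage_mouth [([0.607, 0.051, 0.015], 0.75)]
top stage_home [([0.609, 0.049, 0.011], 0.56)]
top holder [([0.595, -0.339, 0.005], 0.92)]
top probe [([0.512, -0.348, -0.002], 0.85), ([0.566, -0.421, 0.003], 0.48)]
top beaker [([0.697, -0.198, -0.0], 0.81)]
top blue_jar [([0.518, -0.167, 0.004], 0.71), ([0.757, 0.038, 0.003], 0.59)]
scene [ 0.66706969 -0.85004624  0.69685575]
scene plate [([0.497, -0.168, 0.0], 0.92)]
scene plate_spot [([0.519, -0.169, 0.008], 0.93)]
scene stage [([0.635, 0.04, -0.0], 0.77)]
scene stage_mouth [([0.604, 0.049, 0.013], 0.86), ([0.601, -0.341, 0.01], 0.54)]
scene stage_home [([0.607, 0.047, 0.016], 0.7), ([0.602, -0.339, 0.0], 0.23)]
scene holder [([0.6, 0.05, 0.015], 0.72)]
scene probe [([0.6, -0.344, 0.013], 0.84), ([0.507, -0.345, -0.001], 0.65), ([0.567, -0.422, -0.0], 0.6)]
scene beaker [([0.694, -0.201, -0.006], 0.95)]
scene blue_jar [([0.76, 0.035, -0.0], 0.6), ([0.602, -0.337, 0.002], 0.56)]
1.0
```

View pics/top0.png

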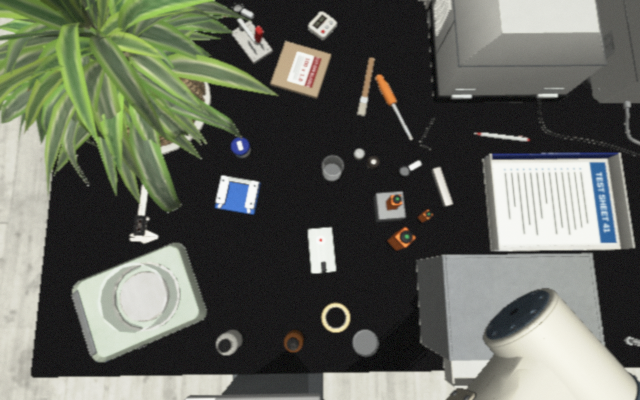

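View pics/scene0.png

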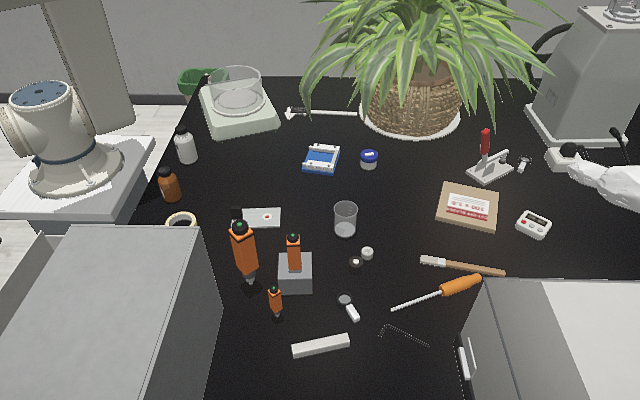

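Top: plate at about (321,250) with its tab toward the bottom (-x), stage (237,194), holder with the right probe (390,205), beaker (333,167), jar (240,147); decoy probes are at (403,238) and (426,215). Now the outlines.

```bash
cat > m.py <<'E'
from h import *
def rect(p,mask,box,z):
    u0,v0,u1,v1=box; m=np.zeros(mask.shape,np.uint8); m[v0:v1,u0:u1]=mask[v0:v1,u0:u1]
    n,l,st,_=cv2.connectedComponentsWithStats(m); k=1+np.argmax(st[1:,4])
    c=np.argwhere(l==k)[:,::-1]
    W=np.array([pix2z(p,u,v,z)[:2] for u,v in c],np.float32)
    r=cv2.minAreaRect(W*1000); return r,len(c),cv2.boxPoints(r)
E
python3 - <<'E'
from m import *
p=robot.read_camera("top"); c=p["color"].astype(int); print("f",f(p),"pixel mm",1074/f(p))
br=((c.min(2)>140)).astype(np.uint8)
print("plate",rect(p,br,(295,215,350,285),.006))
bl=((c[:,:,2]>c[:,:,0]+60)).astype(np.uint8)
print("bed",rect(p,bl,(205,165,270,225),.012))
st=np.maximum(bl,br); print("stage",rect(p,st,(205,165,270,225),.02))
q=cv2.resize(p["color"][160:280,200:440],None,fx=3.3,fy=3.3,interpolation=cv2.INTER_CUBIC); cv2.imwrite("pics/z.png",q[:,:,::-1])
w=robot.read_camera("wrist"); print(np.round(w["hand_eye"],3),w["vfov"])
E
```

```text
f 425.0681891811463 pixel mm 2.5266534342853544
plate (((492.616455078125, -168.2954559326172), (109.7281494140625, 61.23512268066406), 4.582744121551514), 1035, array([[ 435.4815 , -142.15936],
       [ 440.37408, -203.1987 ],
       [ 549.7514 , -194.43155],
       [ 544.8588 , -133.39221]], dtype=float32))
bed (((628.2694702148438, 46.276458740234375), (64.7776107788086, 73.56440734863281), 79.76924896240234), 587, array([[586.3194  ,  20.93562 ],
       [658.7142  ,   7.869625],
       [670.21954 ,  71.617294],
       [597.82477 ,  84.68329 ]], dtype=float32))
stage (((633.1116333007812, 42.43342590332031), (101.85204315185547, 86.46499633789062), 79.42985534667969), 1251, array([[ 5.8127094e+02,  3.0209732e-01],
       [ 6.6626874e+02, -1.5558971e+01],
       [ 6.8495233e+02,  8.4564758e+01],
       [ 5.9995453e+02,  1.0042583e+02]], dtype=float32))
[[ 0.001 -0.947 -0.322  0.083]
 [ 1.     0.001  0.002  0.001]
 [-0.001 -0.322  0.947 -0.143]
 [ 0.     0.     0.     1.   ]] 58.41951560121017
```

View pics/z.png

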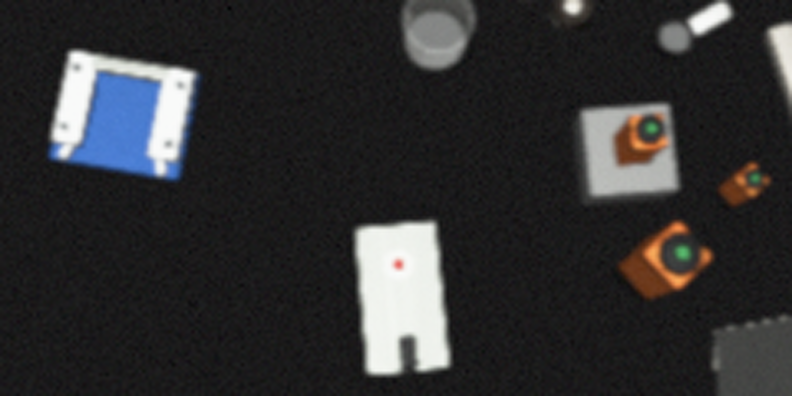

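Request:
send_rows([
  {"jaw": -1,"x": -0.94,"y": 0.59},
  {"x": -0.94,"y": 0.59,"jaw": -1},
  {"x": -0.94,"y": 0.59,"jaw": -1},
  {"x": -0.94,"y": 0.59,"jaw": -1},
  {"x": -0.94,"y": 0.59,"jaw": -1},
  {"x": -0.94,"y": 0.59,"jaw": -1},
  {"x": -0.94,"y": 0.59,"jaw": -1},
  {"x": -0.94,"y": 0.59,"jaw": -1},
  {"x": -0.94,"y": 0.59,"jaw": -1},
  {"x": -0.94,"y": 0.59,"jaw": -1},
  {"x": -0.94,"y": 0.59,"jaw": -1},
  {"x": -0.94,"y": 0.59,"jaw": -1},
  {"x": -0.94,"y": 0.59,"jaw": -1},
  {"x": -0.94,"y": 0.59,"jaw": -1},
  {"x": -0.94,"y": 0.59,"jaw": -1},
  {"az": 0.77,"jaw": -1,"z": 0.3},
  {"az": 0.77,"jaw": -1,"z": 0.3},
  {"az": 0.77,"jaw": -1,"z": 0.3},
  {"az": 0.77,"jaw": -1,"z": 0.3},
  {"jaw": -1},
], squeeze=60)

```text
validation failed for argument at $.ro...
```

Run:
```python
from m import *
s=robot.get_state(); print(s["time_s"],np.round(s["ee_pos"],4),np.round(s["orientation"],3).tolist())
w=robot.read_camera("wrist"); save(w,"w1.png"); print(f(w),w["cx"],w["cy"])
for q in [(.4507,-.1717,.04),(.4926,-.168,.006),(.608,.047,.012)]: print(proj(w,q))
```

```text
1.1 [ 0.208  -0.5091  0.2313] [[-0.926, -0.378, 0.0], [-0.378, 0.926, 0.0], [-0.0, 0.0, -1.0]]
357.71479755860537 321.13777873086923 205.23872716310422
[492.41334602 443.86836841]
[468.08598188 441.71272525]
[553.16773133 534.02081011]
```

View pics/w1.png

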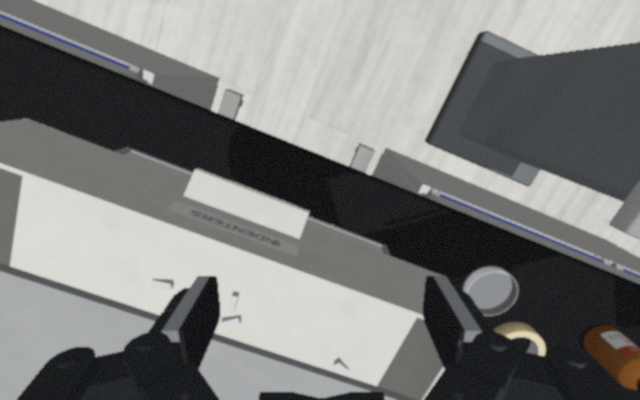

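The pass was refused (probably every key must be present). The picture shows the wrist camera looking to the robot's side of the tool, so I'll turn the tool half round so that it faces the plate and stage.

Request:
send_rows([
  {"jaw": -1,"x": -0.94,"y": 0.59,"z": 0,"ax": 0,"ay": 0,"az": 0},
  {"jaw": -1,"x": -0.94,"y": 0.59,"z": 0,"ax": 0,"ay": 0,"az": 0},
  {"jaw": -1,"x": -0.94,"y": 0.59,"z": 0,"ax": 0,"ay": 0,"az": 0},
  {"jaw": -1,"x": -0.94,"y": 0.59,"z": 0,"ax": 0,"ay": 0,"az": 0},
  {"jaw": -1,"x": -0.94,"y": 0.59,"z": 0,"ax": 0,"ay": 0,"az": 0},
  {"jaw": -1,"x": -0.94,"y": 0.59,"z": 0,"ax": 0,"ay": 0,"az": 0},
  {"jaw": -1,"x": -0.94,"y": 0.59,"z": 0,"ax": 0,"ay": 0,"az": 0},
  {"jaw": -1,"x": -0.94,"y": 0.59,"z": 0,"ax": 0,"ay": 0,"az": 0},
  {"jaw": -1,"x": -0.94,"y": 0.59,"z": 0,"ax": 0,"ay": 0,"az": 0},
  {"jaw": -1,"x": -0.94,"y": 0.59,"z": 0,"ax": 0,"ay": 0,"az": 0},
  {"jaw": -1,"x": -0.94,"y": 0.59,"z": 0,"ax": 0,"ay": 0,"az": 0},
  {"jaw": -1,"x": -0.94,"y": 0.59,"z": 0,"ax": 0,"ay": 0,"az": 0},
  {"jaw": -1,"x": -0.94,"y": 0.59,"z": 0,"ax": 0,"ay": 0,"az": 0},
  {"jaw": -1,"x": -0.94,"y": 0.59,"z": 0,"ax": 0,"ay": 0,"az": 0},
  {"jaw": -1,"x": -0.94,"y": 0.59,"z": 0,"ax": 0,"ay": 0,"az": 0},
  {"jaw": -1,"x": 0,"y": 0,"z": 0,"ax": 0,"ay": 0,"az": -1},
  {"jaw": -1,"x": 0,"y": 0,"z": 0,"ax": 0,"ay": 0,"az": -1},
  {"jaw": -1,"x": 0,"y": 0,"z": 0,"ax": 0,"ay": 0,"az": -1},
  {"jaw": -1,"x": 0,"y": 0,"z": 0,"ax": 0,"ay": 0,"az": -1},
  {"jaw": -1,"x": 0,"y": 0,"z": 0,"ax": 0,"ay": 0,"az": -1},
], squeeze=60)

```text
time_s: 2.82
ee_pos: [0.4507, -0.1709, 0.2313]
orientation: [[-0.627, -0.779, 0.0], [-0.779, 0.627, -0.0], [-0.0, -0.0, -1.0]]
ft_force: [0.5, -0.3, -0.4]
gripper_width: 0.0854
finger_force: 0.0
```

Request:
send_rows([
  {"jaw": -1,"x": 0,"y": 0,"z": 0,"ax": 0,"ay": 0,"az": -1},
  {"jaw": -1,"x": 0,"y": 0,"z": 0,"ax": 0,"ay": 0,"az": -1},
  {"jaw": -1,"x": 0,"y": 0,"z": 0,"ax": 0,"ay": 0,"az": -1},
  {"jaw": -1,"x": 0,"y": 0,"z": 0,"ax": 0,"ay": 0,"az": -1},
  {"jaw": -1,"x": 0,"y": 0,"z": 0,"ax": 0,"ay": 0,"az": -1},
  {"jaw": -1,"x": 0,"y": 0,"z": 0,"ax": 0,"ay": 0,"az": -1},
  {"jaw": -1,"x": 0,"y": 0,"z": 0,"ax": 0,"ay": 0,"az": -1},
  {"jaw": -1,"x": 0,"y": 0,"z": 0,"ax": 0,"ay": 0,"az": -1},
  {"jaw": -1,"x": 0,"y": 0,"z": 0,"ax": 0,"ay": 0,"az": -1},
  {"jaw": -1,"x": 0,"y": 0,"z": 0,"ax": 0,"ay": 0,"az": -1},
  {"jaw": -1,"x": 0,"y": 0,"z": 0,"ax": 0,"ay": 0,"az": -1},
  {"jaw": -1,"x": 0,"y": 0,"z": 0,"ax": 0,"ay": 0,"az": -1},
  {"jaw": -1,"x": 0,"y": 0,"z": 0,"ax": 0,"ay": 0,"az": -1},
  {"jaw": -1,"x": 0,"y": 0,"z": 0,"ax": 0,"ay": 0,"az": -1},
  {"jaw": -1,"x": 0,"y": 0,"z": 0,"ax": 0,"ay": 0,"az": -1},
  {"jaw": -1,"x": 0,"y": 0,"z": 0,"ax": 0,"ay": 0,"az": -1},
  {"jaw": -1,"x": 0,"y": 0,"z": 0,"ax": 0,"ay": 0,"az": -1},
  {"jaw": -1,"x": 0,"y": 0,"z": 0,"ax": 0,"ay": 0,"az": -1},
  {"jaw": -1,"x": 0,"y": 0,"z": 0,"ax": 0,"ay": 0,"az": -1},
  {"jaw": -1,"x": 0,"y": 0,"z": 0,"ax": 0,"ay": 0,"az": -1},
])

```text
time_s: 4.48
ee_pos: [0.4507, -0.171, 0.2313]
orientation: [[0.969, -0.246, 0.0], [-0.246, -0.969, 0.0], [0.0, -0.0, -1.0]]
ft_force: [-0.3, 0.6, 0.4]
gripper_width: 0.0851
finger_force: 0.0
```

Request:
send_rows([
  {"jaw": -1,"x": 0,"y": 0,"z": 0,"ax": 0,"ay": 0,"az": -1},
  {"jaw": -1,"x": 0,"y": 0,"z": 0,"ax": 0,"ay": 0,"az": -1},
  {"jaw": -1,"x": 0,"y": 0,"z": 0,"ax": 0,"ay": 0,"az": -1},
  {"jaw": -1,"x": 0,"y": 0,"z": 0,"ax": 0,"ay": 0,"az": -0.34},
  {"jaw": -1,"x": 0,"y": 0,"z": 0,"ax": 0,"ay": 0,"az": 0},
  {"jaw": -1,"x": 0,"y": 0,"z": 0,"ax": 0,"ay": 0,"az": 0},
])

```text
time_s: 4.98
ee_pos: [0.4506, -0.171, 0.2313]
orientation: [[0.997, 0.079, 0.0], [0.079, -0.997, 0.0], [0.0, -0.0, -1.0]]
ft_force: [-0.0, 0.4, 0.8]
gripper_width: 0.0853
finger_force: 0.0
```

Run:
```python
from m import *
s=robot.get_state(); print(s["time_s"],np.round(s["ee_pos"],4),np.round(s["orientation"],3).tolist(),s["joints"])
w=robot.read_camera("wrist"); save(w,"w2.png"); 
for q in [(.4507,-.1717,.04),(.4926,-.168,.006),(.608,.047,.012)]: print(proj(w,q))
```

```text
4.9833 [ 0.4506 -0.171   0.2313] [[0.997, 0.079, 0.0], [0.079, -0.997, 0.0], [0.0, -0.0, -1.0]] [-2.09982106e+00  6.86708231e+00 -3.44413145e+00 -1.22693107e-03
 -7.96854007e+01  9.66145262e+01]
[323.10585713 174.70487618]
[322.71043183 126.0051839 ]
[ 88.73645869 -26.9975157 ]
```

View pics/w2.png

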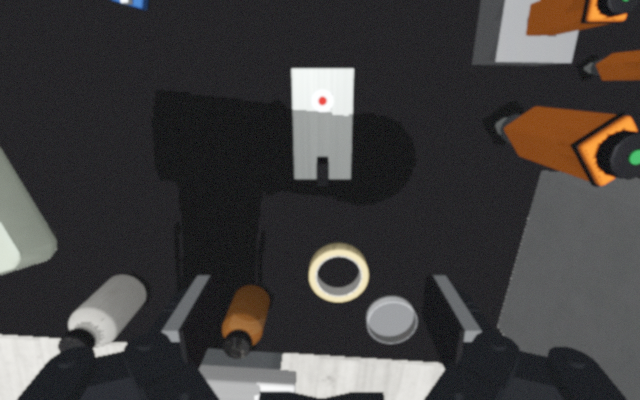

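The wrist view shows the plate (292–354, 68–181), spot at (322,100), tab at (322,170), as predicted. Refining the plate pose from it.

Run:
```python
from m import *
w=robot.read_camera("wrist"); c=w["color"].astype(int)
br=(c.min(2)>95).astype(np.uint8)
br=cv2.morphologyEx(br,cv2.MORPH_CLOSE,np.ones((5,5)))
print(rect(w,br,(270,50,380,200),.006))
r=np.argwhere((c[:,:,0]>c[:,:,1]+70)[60:140,290:360]).mean(0); print("spot",pix2z(w,r[1]+290,r[0]+60,.006))
d=(c.max(2)[150:190,300:345]<55); 
for v in range(4,30,3): print(v+150,np.flatnonzero(d[v])[[0,-1]]+300 if d[v].any() else None,end=' ')
```

```text
Traceback (most recent call last):
  File "m.py", line 6, in rect
    W=np.array([pix2z(p,u,v,z)[:2] for u,v in c],np.float32)
                ~~~~~^^^^^^^^^
  File "h.py", line 10, in pix2z
    R,t=cam(p); d=R.T@np.array([(u-p["cx"])/f(p),(v-p["cy"])/f(p),1]); c=-R.T@t
        ~~~^^^
  File "h.py", line 7, in cam
    s=robot.get_state(); H=np.array(p["hand_eye"]); T=np.eye(4); T[:3,:3]=s["orientation"]; T[:3,3]=s["ee_pos"]
ValueError: time passes only in moves, steps and waits
```

```bash
python3 - <<'E'
s=open("h.py").read()
s=s.replace('    s=robot.get_state(); H=','    s=p["state"]; H=')
s+='''
def wrist():
    s=robot.get_state(); p=robot.read_camera("wrist"); p["state"]=s; return p
'''
open("h.py","w").write(s)
E
cat > pl.py <<'E'
from m import *
w=wrist(); c=w["color"].astype(int); print(w["state"]["time_s"])
br=(c.min(2)>95).astype(np.uint8)
br=cv2.morphologyEx(br,cv2.MORPH_CLOSE,np.ones((5,5)))
print(rect(w,br,(270,50,380,200),.006))
r=np.argwhere((c[:,:,0]>c[:,:,1]+70)[60:140,290:360]).mean(0); print("spot",pix2z(w,r[1]+290,r[0]+60,.006))
d=(c.max(2)[150:190,300:345]<55)
for v in range(4,30,3): print(v+150,np.flatnonzero(d[v])[[0,-1]]+300 if d[v].any() else None,end=' ')
E
python3 pl.py
```

```text
5.0833
(((492.7603759765625, -167.26820373535156), (110.82373809814453, 62.08769607543945), 4.624997138977051), 6567, array([[ 435.02576, -140.7935 ],
       [ 440.0321 , -202.67903],
       [ 550.495  , -193.7429 ],
       [ 545.48865, -131.85738]], dtype=float32))
spot [ 0.51718722 -0.1652118   0.006     ]
154 None 157 None 160 [318 326] 163 [318 326] 166 [318 326] 169 [318 326] 172 [318 326] 175 [318 326] 178 [318 327]
```

Request:
send_rows([
  {"jaw": -1,"x": 0,"y": 0,"z": 1,"ax": 0,"ay": 0,"az": 0},
  {"jaw": -1,"x": 0,"y": 0,"z": 1,"ax": 0,"ay": 0,"az": 0},
  {"jaw": -1,"x": 0,"y": 0,"z": 1,"ax": 0,"ay": 0,"az": 0},
  {"jaw": -1,"x": 0,"y": 0,"z": 1,"ax": 0,"ay": 0,"az": 0},
  {"jaw": -1,"x": 0,"y": 0,"z": 1,"ax": 0,"ay": 0,"az": 0},
  {"jaw": -1,"x": 0,"y": 0,"z": 1,"ax": 0,"ay": 0,"az": 0},
  {"jaw": -1,"x": 0,"y": 0,"z": 1,"ax": 0,"ay": 0,"az": 0},
  {"jaw": -1,"x": 0,"y": 0,"z": 1,"ax": 0,"ay": 0,"az": 0},
  {"jaw": -1,"x": 0,"y": 0,"z": 0.5,"ax": 0,"ay": 0,"az": 0},
  {"jaw": 0,"x": 0,"y": 0,"z": 0.25,"ax": 0,"ay": 0,"az": 0},
  {"jaw": 1,"x": 0,"y": 0,"z": 0,"ax": 0,"ay": 0,"az": 0},
  {"jaw": 1,"x": 0,"y": 0,"z": 0,"ax": 0,"ay": 0,"az": 0},
  {"jaw": 1,"x": 0,"y": 0,"z": 0,"ax": 0,"ay": 0,"az": 0},
  {"jaw": 1,"x": 0,"y": 0,"z": 0,"ax": 0,"ay": 0,"az": 0},
  {"jaw": 1,"x": 0,"y": 0,"z": 0,"ax": 0,"ay": 0,"az": 0},
  {"jaw": 1,"x": 0,"y": 0,"z": 0,"ax": 0,"ay": 0,"az": 0},
], squeeze=60)

```text
time_s: 6.47
ee_pos: [0.4515, -0.1712, 0.0136]
orientation: [[0.997, 0.08, 0.002], [0.08, -0.997, -0.001], [0.002, 0.001, -1.0]]
ft_force: [-0.9, 0.6, 4.7]
gripper_width: 0.0114
finger_force: 59.7
```

Request:
send_rows([
  {"jaw": 1,"x": 0,"y": 0,"z": -0.6,"ax": 0,"ay": 0,"az": 0},
  {"jaw": 1,"x": 0,"y": 0,"z": -0.6,"ax": 0,"ay": 0,"az": 0},
  {"jaw": 1,"x": 0.2,"y": -0.95,"z": 0,"ax": 0,"ay": 0,"az": 0},
  {"jaw": 1,"x": 0.2,"y": -0.95,"z": 0,"ax": 0,"ay": 0,"az": 0},
  {"jaw": 1,"x": 0.2,"y": -0.95,"z": 0,"ax": 0,"ay": 0,"az": 0},
  {"jaw": 1,"x": 0.2,"y": -0.95,"z": 0,"ax": 0,"ay": 0,"az": 0},
  {"jaw": 1,"x": 0.2,"y": -0.95,"z": 0,"ax": 0,"ay": 0,"az": 0},
  {"jaw": 1,"x": 0.2,"y": -0.95,"z": 0,"ax": 0,"ay": 0,"az": 0},
  {"jaw": 1,"x": 0.2,"y": -0.95,"z": 0,"ax": 0,"ay": 0,"az": 0},
  {"jaw": 1,"x": 0.2,"y": -0.95,"z": 0,"ax": 0,"ay": 0,"az": 0},
  {"jaw": 1,"x": 0.2,"y": -0.95,"z": 0,"ax": 0,"ay": 0,"az": 0},
  {"jaw": 1,"x": 0.2,"y": -0.95,"z": 0,"ax": 0,"ay": 0,"az": 0},
  {"jaw": 1,"x": 0,"y": 0,"z": 0,"ax": 0,"ay": 0,"az": 0.9},
  {"jaw": 1,"x": 0,"y": 0,"z": 0,"ax": 0,"ay": 0,"az": 0.9},
  {"jaw": 1,"x": 0,"y": 0,"z": 0,"ax": 0,"ay": 0,"az": 0.84},
  {"jaw": 1,"x": 0,"y": 0,"z": 0,"ax": 0,"ay": 0,"az": 0},
  {"jaw": 1,"x": 0,"y": 0,"z": 0,"ax": 0,"ay": 0,"az": 0},
])

```text
time_s: 7.88
ee_pos: [0.4812, 0.0697, 0.0424]
orientation: [[0.984, -0.18, -0.0], [-0.18, -0.984, 0.0], [-0.0, -0.0, -1.0]]
ft_force: [0.7, -0.3, -2.4]
gripper_width: 0.0105
finger_force: 59.0
```

Run:
```python
from m import *
w=wrist(); s=w["state"]; print(s["time_s"],np.round(s["ee_pos"],4),np.round(s["orientation"],3).tolist(),s["gripper_width"])
save(w,"w3.png")
for th in ["stage","stage_mouth","stage_home","plate","plate_spot"]:
    print(th,[(np.round(d["location"],4).tolist(),round(d["conf"],2)) for d in robot.place_of(w,th)[:2]])
for a in [(-30,0,12),(30,0,25.5),(-42,50,12),(-42,-50,12),(42,50,12)]:
    a=np.array(a)/1000; t=np.radians(-10.5); print(proj(w,[.632+a[0]*np.cos(t)-a[1]*np.sin(t),.043+a[0]*np.sin(t)+a[1]*np.cos(t),a[2]]))
```

```text
7.8833 [0.4812 0.0697 0.0424] [[0.984, -0.18, -0.0], [-0.18, -0.984, 0.0], [-0.0, -0.0, -1.0]] 0.010534731081475585
stage []
stage_mouth []
stage_home []
plate [([0.5231, 0.06, 0.0272], 0.58)]
plate_spot [([0.5447, 0.0557, 0.033], 0.98)]
[321.55766676 -18.50272519]
[ 322.23065757 -237.72129989]
[205.63389809  13.01590143]
[437.2633959  13.8298062]
[ 181.73969998 -251.48182516]
```

View pics/w3.png

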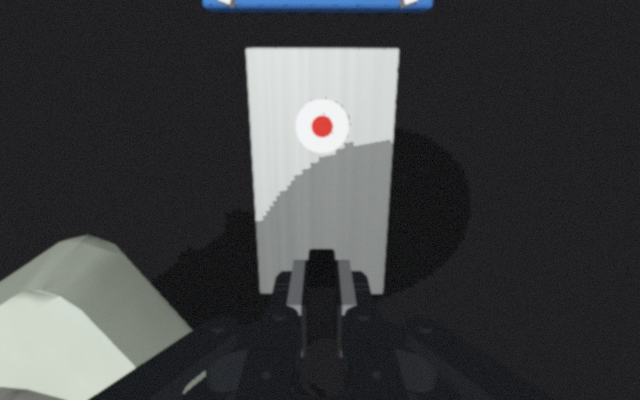

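The plate is held straight; the stage's front edge is at row ~10, from u≈204 to 433, a little left of the plate's centreline (u≈323). Measuring the offset in this one picture.

```bash
cat > rel.py <<'E'
from m import *
w=wrist(); c=w["color"].astype(int); s=w["state"]; P=np.array(s["ee_pos"]); R=np.array(s["orientation"])
loc=lambda u,v,z: R.T@(pix2z(w,u,v,z)-P)
zp=P[2]-.0136+.006
bl=(c[:,:,2]>c[:,:,0]+50)
for v in (2,5,8):
    k=np.flatnonzero(bl[v,150:480])+150; a,b=loc(k[0]-.5,v,.012),loc(k[-1]+.5,v,.012); print("bed",v,k[[0,-1]],np.round(a*1e3,2),np.round(b*1e3,2))
cols=[]
for u in range(215,430,10):
    k=np.flatnonzero(bl[:30,u]); cols.append((u,k[-1] if len(k) else -1))
cols=np.array(cols); print("front rows",cols[:,1], "slope deg",np.degrees(np.arctan(np.polyfit(cols[:,0],cols[:,1],1)[0])))
g=c.min(2)
for v in (60,90,180,250):
    k=np.flatnonzero(g[v,215:430]>75)+215; a,b=loc(k[0]-.5,v,zp),loc(k[-1]+.5,v,zp); print("plate",v,k[[0,-1]],np.round(a*1e3,2),np.round(b*1e3,2))
r=np.argwhere((c[:,:,0]>c[:,:,1]+70)[80:170,280:360]).mean(0); print("spot",loc(r[1]+280,r[0]+80,zp)*1e3,"zp",zp)
E
python3 rel.py
```

```text
bed 2 [201 432] [115.5  -52.82  30.55] [115.63  46.52  30.54]
bed 5 [202 432] [114.36 -52.51  30.55] [114.49  46.64  30.54]
bed 8 [204 430] [113.22 -51.77  30.55] [113.34  45.89  30.54]
front rows [11 11 11 11 11 12 11 12 11 12 11 11 12 11 11 11 11 11 11 11 12 10] slope deg -0.06470441011414597
plate 60 [245 399] [ 91.18 -30.94   7.6 ] [91.26 29.42  7.6 ]
plate 90 [247 397] [ 80.05 -30.9    7.6 ] [80.14 29.42  7.6 ]
plate 180 [252 390] [ 42.95 -31.18   7.6 ] [43.05 29.01  7.6 ]
plate 250 [257 385] [  9.48 -30.92   7.6 ] [ 9.6  28.84  7.6 ]
spot [65.96189178 -0.86169467  7.59963675] zp 0.03494820184788593
```

Request:
send_rows([
  {"jaw": 1,"x": 0,"y": -0.085,"z": 0.2,"ax": 0,"ay": 0,"az": 0},
  {"jaw": 1,"x": 0,"y": 0,"z": 0.22,"ax": 0,"ay": 0,"az": 0},
  {"jaw": 1,"x": 0,"y": 0,"z": 0.2,"ax": 0,"ay": 0,"az": 0},
  {"jaw": 1,"x": 0.3,"y": 0,"z": 0,"ax": 0,"ay": 0,"az": 0},
  {"jaw": 1,"x": 0.3,"y": 0,"z": 0,"ax": 0,"ay": 0,"az": 0},
  {"jaw": 1,"x": 0.3,"y": 0,"z": 0,"ax": 0,"ay": 0,"az": 0},
  {"jaw": 1,"x": 0.15,"y": 0,"z": 0,"ax": 0,"ay": 0,"az": 0},
  {"jaw": 1,"x": 0,"y": 0,"z": 0,"ax": 0,"ay": 0,"az": 0},
  {"jaw": 1,"x": 0,"y": 0,"z": 0,"ax": 0,"ay": 0,"az": 0},
])

```text
time_s: 8.98
ee_pos: [0.508, 0.0669, 0.027]
orientation: [[0.983, -0.183, -0.0], [-0.183, -0.983, 0.0], [-0.0, -0.0, -1.0]]
ft_force: [0.7, 0.3, -2.1]
gripper_width: 0.0109
finger_force: 59.0
```

```bash
python3 - <<'E'
from m import *
w=wrist(); s=w["state"]; print(np.round(s["ee_pos"],4),np.round(s["ft_force"],1)); save(w,"w4.png")
E
python3 rel.py
```

```text
[0.508  0.0669 0.027 ] [ 0.7  0.3 -2.1]
bed 2 [250 393] [112.57 -29.04  14.94] [112.64  27.05  14.94]
bed 5 [250 393] [111.53 -29.11  14.94] [111.6   27.12  14.94]
bed 8 [250 392] [110.49 -29.17  14.94] [110.56  26.8   14.94]
front rows [-1 -1 -1 -1 29 29 29 29 29 29 29 29 29 29 29 29 29 29 -1 -1 -1 -1] slope deg -5.30641567441188e-17
plate 60 [215 429] [ 91.16 -42.63   7.57] [91.28 41.09  7.57]
plate 90 [247 397] [ 80.05 -30.89   7.58] [80.14 29.42  7.58]
plate 180 [252 390] [ 42.95 -31.18   7.59] [43.05 29.    7.59]
plate 250 [257 385] [  9.48 -30.92   7.6 ] [ 9.6  28.84  7.6 ]
spot [65.95040876 -0.85782893  7.58130662] zp 0.019370868841406277
```

View pics/w4.png

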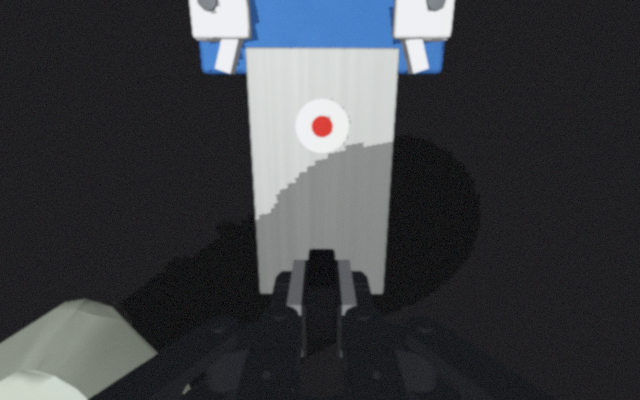

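Plate edge (247–398) sits centred between the lips (250–393) and guides; sliding in.

Request:
send_rows([
  {"jaw": 1,"x": 0.2,"y": 0,"z": 0,"ax": 0,"ay": 0,"az": 0},
  {"jaw": 1,"x": 0.3,"y": 0,"z": 0,"ax": 0,"ay": 0,"az": 0},
  {"jaw": 1,"x": 0.3,"y": 0,"z": 0,"ax": 0,"ay": 0,"az": 0},
  {"jaw": 1,"x": 0.3,"y": 0,"z": 0,"ax": 0,"ay": 0,"az": 0},
  {"jaw": 1,"x": 0.3,"y": 0,"z": 0,"ax": 0,"ay": 0,"az": 0},
  {"jaw": 1,"x": 0.3,"y": 0,"z": 0,"ax": 0,"ay": 0,"az": 0},
  {"jaw": 1,"x": 0.3,"y": 0,"z": 0,"ax": 0,"ay": 0,"az": 0},
  {"jaw": 1,"x": 0.1,"y": 0,"z": 0,"ax": 0,"ay": 0,"az": 0},
  {"jaw": 1,"x": 0,"y": 0,"z": 0,"ax": 0,"ay": 0,"az": 0},
])

```text
time_s: 9.83
ee_pos: [0.56, 0.0572, 0.0268]
orientation: [[0.983, -0.183, -0.0], [-0.183, -0.983, -0.0], [0.0, 0.0, -1.0]]
ft_force: [-0.2, 0.2, -1.4]
gripper_width: 0.0109
finger_force: 59.0
```

Request:
send_rows([
  {"jaw": 1,"x": 0.08,"y": 0,"z": 0,"ax": 0,"ay": 0,"az": 0},
  {"jaw": 1,"x": 0.08,"y": 0,"z": 0,"ax": 0,"ay": 0,"az": 0},
  {"jaw": 1,"x": 0.08,"y": 0,"z": 0,"ax": 0,"ay": 0,"az": 0},
  {"jaw": 1,"x": 0,"y": 0,"z": 0,"ax": 0,"ay": 0,"az": 0},
])

```text
time_s: 10.17
ee_pos: [0.5655, 0.0563, 0.0271]
orientation: [[0.983, -0.183, 0.0], [-0.183, -0.983, -0.0], [0.0, -0.0, -1.0]]
ft_force: [0.9, -0.3, -2.3]
gripper_width: 0.0109
finger_force: 59.0
```

Request:
send_rows([
  {"jaw": 1,"x": 0.06,"y": 0,"z": 0,"ax": 0,"ay": 0,"az": 0},
  {"jaw": 1,"x": 0.06,"y": 0,"z": 0,"ax": 0,"ay": 0,"az": 0},
  {"jaw": 1,"x": 0,"y": 0,"z": 0,"ax": 0,"ay": 0,"az": 0},
])

```text
time_s: 10.42
ee_pos: [0.5684, 0.0558, 0.0271]
orientation: [[0.983, -0.183, 0.0], [-0.183, -0.983, -0.0], [0.0, -0.0, -1.0]]
ft_force: [1.0, -0.2, -1.7]
gripper_width: 0.0112
finger_force: 59.0
```

Request:
send_rows([
  {"jaw": 1,"x": 0.05,"y": 0,"z": 0,"ax": 0,"ay": 0,"az": 0},
  {"jaw": 1,"x": 0.05,"y": 0,"z": 0,"ax": 0,"ay": 0,"az": 0},
  {"jaw": 1,"x": 0,"y": 0,"z": 0,"ax": 0,"ay": 0,"az": 0},
])

```text
time_s: 10.67
ee_pos: [0.5695, 0.0552, 0.0266]
orientation: [[0.983, -0.183, -0.002], [-0.183, -0.983, -0.0], [-0.002, 0.001, -1.0]]
ft_force: [-3.8, 0.9, -1.5]
gripper_width: 0.0107
finger_force: 59.1
```

Request:
send_rows([
  {"jaw": 1,"x": 0.06,"y": 0,"z": 0,"ax": 0,"ay": 0,"az": 0},
  {"jaw": 1,"x": 0,"y": 0,"z": 0.03,"ax": 0,"ay": 0,"az": 0},
  {"jaw": 1,"x": 0,"y": 0,"z": 0,"ax": 0,"ay": 0,"az": 0},
])

```text
time_s: 10.92
ee_pos: [0.5694, 0.055, 0.0259]
orientation: [[0.983, -0.183, -0.005], [-0.183, -0.983, -0.0], [-0.005, 0.001, -1.0]]
ft_force: [-11.1, 1.6, 4.4]
gripper_width: 0.0108
finger_force: 60.2
```

Request:
send_rows([
  {"jaw": 0,"x": 0,"y": 0,"z": 0,"ax": 0,"ay": 0,"az": 0},
  {"jaw": -0.5,"x": 0,"y": 0,"z": 0,"ax": 0,"ay": 0,"az": 0},
  {"jaw": -0.5,"x": 0,"y": 0,"z": 0,"ax": 0,"ay": 0,"az": 0},
  {"jaw": -0.5,"x": 0,"y": 0,"z": -0.3,"ax": 0,"ay": 0,"az": 0},
  {"jaw": -0.5,"x": 0,"y": 0,"z": -1,"ax": 0,"ay": 0,"az": 0},
  {"jaw": -0.5,"x": 0,"y": 0,"z": -1,"ax": 0,"ay": 0,"az": 0},
  {"jaw": -0.5,"x": 0,"y": 0,"z": -1,"ax": 0,"ay": 0,"az": 0},
  {"jaw": -0.5,"x": 0,"y": 0,"z": -1,"ax": 0,"ay": 0,"az": 0},
  {"jaw": -0.5,"x": 0,"y": 0,"z": -1,"ax": 0,"ay": 0,"az": 0},
  {"jaw": -0.5,"x": -1,"y": 0,"z": -1,"ax": 0,"ay": 0,"az": 0},
  {"jaw": -0.5,"x": -0.5,"y": 0,"z": -1,"ax": 0,"ay": 0,"az": 0},
  {"jaw": -0.5,"x": 0,"y": 0,"z": 0,"ax": 0,"ay": 0,"az": 0},
  {"jaw": -0.5,"x": 0,"y": 0,"z": 0,"ax": 0,"ay": 0,"az": 0},
])

```text
time_s: 12.0
ee_pos: [0.536, 0.0623, 0.2117]
orientation: [[0.983, -0.182, 0.006], [-0.182, -0.983, 0.002], [0.005, -0.003, -1.0]]
ft_force: [1.1, 0.1, -0.5]
gripper_width: 0.064
finger_force: 0.0
```

Run:
```python
from m import *
w=wrist(); s=w["state"]; P=np.array(s["ee_pos"]);R=np.array(s["orientation"]); print(s["time_s"],P,R.tolist(),np.round(s["ft_force"],1)); save(w,"w5.png")
c=w["color"].astype(int)
k=np.argwhere(c[:,:,0]>c[:,:,1]+70); k=k[(abs(k-np.median(k,0))<25).all(1)]; r=k.mean(0); print("spot px",r[::-1],"world",pix2z(w,r[1],r[0],.018))
p=robot.read_camera("top"); c=p["color"].astype(int); k=np.argwhere((c[:,:,0]>c[:,:,1]+60)[170:225,205:270])+[170,205]; r=k.mean(0); print("top spot",len(k),pix2z(p,r[1],r[0],.018))
k=np.argwhere((c[:,:,0]>c[:,:,1]+60)[180:225,370:415])+[180,370]
for th in ("probe","holder","plate_spot"): print(th,[(np.round(d["location"],4).tolist(),round(d["conf"],2)) for d in robot.place_of(p,th)[:3]])
```

```text
12.0 [0.53600284 0.06226192 0.2117404 ] [[0.9832416389497417, -0.18222311179869494, 0.005533259602242604], [-0.18223546905525906, -0.9832532454147133, 0.001813615075792145], [0.005110112878911333, -0.0027915780185650265, -0.9999830467755595]] [ 1.1  0.1 -0.5]
spot px [323.16129032  63.5       ] world [0.63428124 0.04409496 0.018     ]
top spot 5 [0.63460679 0.04303572 0.018     ]
probe [([0.5102, -0.3453, -0.0032], 0.68), ([0.5988, -0.3395, 0.0109], 0.64), ([0.5673, -0.421, 0.003], 0.54)]
holder [([0.5945, -0.3407, 0.0011], 0.91)]
plate_spot [([0.6352, 0.0421, 0.0151], 0.96)]
```

View pics/w5.png

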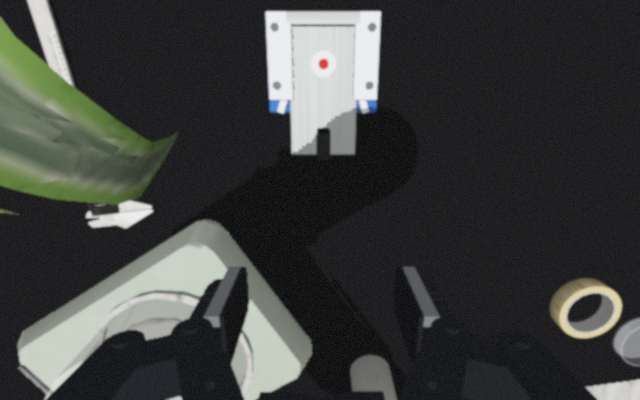

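The plate sits under the rails against the stop (plate front at row ~25, stop at ~23), spot at (323,63). Next: look at the probe from above the holder.

Request:
send_rows([
  {"jaw": -0.5,"x": 0.17,"y": 0.99,"z": -0.3,"ax": 0,"ay": 0,"az": 0},
  {"jaw": -0.5,"x": 0.17,"y": 0.99,"z": -0.3,"ax": 0,"ay": 0,"az": 0},
  {"jaw": -0.5,"x": 0.17,"y": 0.99,"z": -0.3,"ax": 0,"ay": 0,"az": 0},
  {"jaw": -0.5,"x": 0.17,"y": 0.99,"z": -0.3,"ax": 0,"ay": 0,"az": 0},
  {"jaw": -0.5,"x": 0.17,"y": 0.99,"z": -0.3,"ax": 0,"ay": 0,"az": 0},
  {"jaw": -0.5,"x": 0.17,"y": 0.99,"z": 0,"ax": 0,"ay": 0,"az": 0},
  {"jaw": -0.5,"x": 0.17,"y": 0.99,"z": 0,"ax": 0,"ay": 0,"az": 0},
  {"jaw": -0.5,"x": 0.17,"y": 0.99,"z": 0,"ax": 0,"ay": 0,"az": 0},
  {"jaw": -0.5,"x": 0.17,"y": 0.99,"z": 0,"ax": 0,"ay": 0,"az": 0},
  {"jaw": -0.5,"x": 0.17,"y": 0.99,"z": 0,"ax": 0,"ay": 0,"az": 0},
  {"jaw": -0.5,"x": 0.17,"y": 0.99,"z": 0,"ax": 0,"ay": 0,"az": 0},
  {"jaw": -0.5,"x": 0.17,"y": 0.99,"z": 0,"ax": 0,"ay": 0,"az": 0},
  {"jaw": -0.5,"x": 0.17,"y": 0.99,"z": 0,"ax": 0,"ay": 0,"az": 0},
  {"jaw": -0.5,"x": 0.17,"y": 0.99,"z": 0,"ax": 0,"ay": 0,"az": 0},
  {"jaw": -0.5,"x": 0.17,"y": 0.99,"z": 0,"ax": 0,"ay": 0,"az": 0},
  {"jaw": -0.5,"x": 0.17,"y": 0.99,"z": 0,"ax": 0,"ay": 0,"az": 0},
  {"jaw": -0.5,"x": 0,"y": 0,"z": 0,"ax": 0,"ay": 0,"az": -0.87},
  {"jaw": -0.5,"x": 0,"y": 0,"z": 0,"ax": 0,"ay": 0,"az": -0.87},
  {"jaw": -0.5,"x": 0,"y": 0,"z": 0,"ax": 0,"ay": 0,"az": -0.87},
  {"jaw": -0.5,"x": 0,"y": 0,"z": 0,"ax": 0,"ay": 0,"az": 0},
])

```text
time_s: 13.92
ee_pos: [0.5295, -0.3403, 0.2449]
orientation: [[0.997, 0.079, -0.002], [0.079, -0.997, 0.001], [-0.002, -0.001, -1.0]]
ft_force: [0.0, 0.2, -0.6]
gripper_width: 0.0646
finger_force: 0.0
```

Run:
```python
from m import *
robot.read_camera("top")
w=wrist(); s=w["state"]; print(s["time_s"],np.round(s["ee_pos"],4),np.round(s["orientation"],4).tolist()); save(w,"w6.png")
for q in [(.6,-.34,.136),(.6,-.34,.05)]: print(proj(w,q))
sc=robot.read_camera("scene"); p=robot.read_camera("top")
for z in (0,.1,.2,.3,.4): X=pix2z(p,238,130,z); print(z,np.round(X,3),proj(sc,X))
```

```text
13.9667 [ 0.5295 -0.3401  0.2452] [[0.9972, 0.0751, -0.0017], [0.0751, -0.9972, 0.0006], [-0.0016, -0.0007, -1.0]]
[330.77822395 102.74802174]
[328.52723972  97.6680941 ]
0 [0.811 0.048 0.   ] [387.82468938 161.62692341]
0.1 [0.775 0.029 0.1  ] [377.69674536 133.69759283]
0.2 [0.739 0.011 0.2  ] [365.87703253 101.10295503]
0.3 [ 0.702 -0.008  0.3  ] [351.90303257  62.56754612]
0.4 [ 0.666 -0.026  0.4  ] [335.12672272  16.30434574]
```

View pics/w6.png

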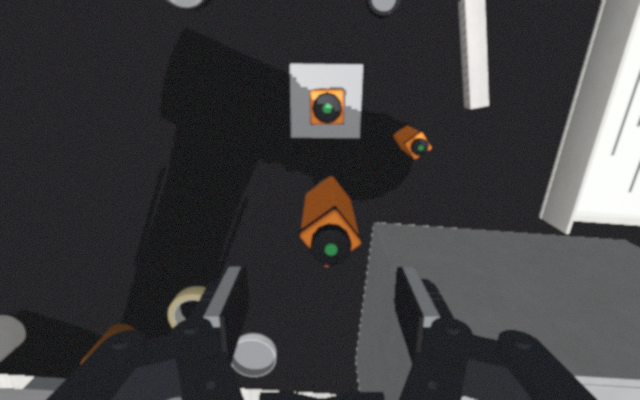

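The target probe is upright in the holder, cap at (327,107), aligned with the tool; the big decoy at (330,245) and small one at (415,145). Measure its centre.

Run:
```python
from m import *
w=wrist(); c=w["color"].astype(int); s=w["state"]; P=np.array(s["ee_pos"]);R=np.array(s["orientation"])
o=((c[:,:,0]>c[:,:,2]+60)).astype(np.uint8)
r=rect(w,o,(300,80,355,135),.125); print(r[:2])
g=np.argwhere(((c[:,:,1]>c[:,:,0]+25)&(c[:,:,1]>c[:,:,2]+15))[90:120,315:340]).mean(0)+[90,315]; q=pix2z(w,g[1],g[0],.136); print("led",g[::-1],q, "tool",R.T@(q-P))
k=np.argwhere(o[80:135,300:355])+[80,300]; print(k.min(0),k.max(0))
h=(c.min(2)>70).astype(np.uint8); h[80:135,300:355]|=o[80:135,300:355]
print("holder",rect(w,h,(275,50,380,150),.05)[:2])
print(np.round(R,4).tolist(),P)
```

```text
(((596.5797729492188, -337.3533020019531), (24.142690658569336, 23.400550842285156), 5.519567012786865), 539)
led [326.98989899 108.18181818] [ 0.59643696 -0.33752965  0.136     ] tool [0.06683482 0.00273679 0.10979801]
[ 89 310] [124 343]
holder (((596.5728149414062, -337.78387451171875), (65.53546142578125, 66.35830688476562), 4.382731914520264), 5125)
[[0.9972, 0.075, -0.0008], [0.075, -0.9972, 0.0002], [-0.0007, -0.0003, -1.0]] [ 0.52966772 -0.33984063  0.24584768]
```

Request:
send_rows([
  {"jaw": -0.5,"x": 0.67,"y": 0.03,"z": 0,"ax": 0,"ay": 0,"az": 0},
  {"jaw": -0.5,"x": 0.67,"y": 0.03,"z": 0,"ax": 0,"ay": 0,"az": 0},
  {"jaw": -0.5,"x": 0.67,"y": 0.03,"z": 0,"ax": 0,"ay": 0,"az": 0},
  {"jaw": -0.5,"x": 0.67,"y": 0.02,"z": 0,"ax": 0,"ay": 0,"az": 0},
  {"jaw": -0.5,"x": 0,"y": 0,"z": 0.5,"ax": 0,"ay": 0,"az": 0},
  {"jaw": -0.5,"x": 0,"y": 0,"z": 1,"ax": 0,"ay": 0,"az": 0},
  {"jaw": -0.5,"x": 0,"y": 0,"z": 1,"ax": 0,"ay": 0,"az": 0},
  {"jaw": -0.5,"x": 0,"y": 0,"z": 1,"ax": 0,"ay": 0,"az": 0},
  {"jaw": -0.5,"x": 0,"y": 0,"z": 1,"ax": 0,"ay": 0,"az": 0},
  {"jaw": -0.5,"x": 0,"y": 0,"z": 1,"ax": 0,"ay": 0,"az": 0},
  {"jaw": -0.5,"x": 0,"y": 0,"z": 0.8,"ax": 0,"ay": 0,"az": 0},
  {"jaw": -0.5,"x": 0,"y": 0,"z": 0.5,"ax": 0,"ay": 0,"az": 0},
  {"jaw": -0.5,"x": 0,"y": 0,"z": 0,"ax": 0,"ay": 0,"az": 0},
])

```text
time_s: 15.25
ee_pos: [0.5948, -0.3363, 0.0724]
orientation: [[0.997, 0.076, -0.006], [0.076, -0.997, 0.003], [-0.006, -0.003, -1.0]]
ft_force: [-0.2, 0.5, -0.6]
gripper_width: 0.064
finger_force: 0.0
```

Request:
send_rows([
  {"jaw": 1,"x": 0,"y": 0,"z": 0,"ax": 0,"ay": 0,"az": 0},
  {"jaw": 1,"x": 0,"y": 0,"z": 0,"ax": 0,"ay": 0,"az": 0},
  {"jaw": 1,"x": 0,"y": 0,"z": 0,"ax": 0,"ay": 0,"az": 0},
  {"jaw": 1,"x": 0,"y": 0,"z": 0,"ax": 0,"ay": 0,"az": 0},
  {"jaw": 1,"x": 0,"y": 0,"z": 0,"ax": 0,"ay": 0,"az": 0},
  {"jaw": 1,"x": 0,"y": 0,"z": 0,"ax": 0,"ay": 0,"az": 0},
], squeeze=60)

```text
time_s: 15.75
ee_pos: [0.5976, -0.3378, 0.078]
orientation: [[0.997, 0.077, 0.003], [0.077, -0.997, -0.001], [0.003, 0.001, -1.0]]
ft_force: [-1.2, 0.7, 6.7]
gripper_width: 0.0235
finger_force: 59.0
```

Request:
send_rows([
  {"jaw": 1,"x": 0,"y": 0,"z": 0,"ax": 0,"ay": 0,"az": 0},
  {"jaw": 1,"x": 0,"y": 0,"z": 0,"ax": 0,"ay": 0,"az": 0},
  {"jaw": 1,"x": 0,"y": 0,"z": 0,"ax": 0,"ay": 0,"az": 0},
])

```text
time_s: 16.0
ee_pos: [0.5975, -0.3378, 0.0781]
orientation: [[0.997, 0.077, 0.003], [0.077, -0.997, -0.001], [0.003, 0.001, -1.0]]
ft_force: [0.6, 1.5, 6.3]
gripper_width: 0.0231
finger_force: 59.0
```

Request:
send_rows([
  {"jaw": 1,"x": 0,"y": 0,"z": -0.3,"ax": 0,"ay": 0,"az": 0},
  {"jaw": 1,"x": 0,"y": 0,"z": -0.5,"ax": 0,"ay": 0,"az": 0},
  {"jaw": 1,"x": 0,"y": 0,"z": -0.6,"ax": 0,"ay": 0,"az": 0},
  {"jaw": 1,"x": 0,"y": 0,"z": -0.6,"ax": 0,"ay": 0,"az": 0},
  {"jaw": 1,"x": 0,"y": 0,"z": -0.6,"ax": 0,"ay": 0,"az": 0},
  {"jaw": 1,"x": 0,"y": 0,"z": -0.6,"ax": 0,"ay": 0,"az": 0},
  {"jaw": 1,"x": 0,"y": 0,"z": -0.4,"ax": 0,"ay": 0,"az": 0},
  {"jaw": 1,"x": 0,"y": 0,"z": -0.4,"ax": 0,"ay": 0,"az": 0},
  {"jaw": 1,"x": 0,"y": 0,"z": -0.2,"ax": 0,"ay": 0,"az": 0},
  {"jaw": 1,"x": 0,"y": 0,"z": 0,"ax": 0,"ay": 0,"az": 0},
  {"jaw": 1,"x": 0,"y": 0,"z": 0,"ax": 0,"ay": 0,"az": 0},
])

```text
time_s: 16.92
ee_pos: [0.5965, -0.3372, 0.1807]
orientation: [[0.997, 0.077, -0.001], [0.077, -0.997, 0.001], [-0.001, -0.001, -1.0]]
ft_force: [-0.4, 0.0, -2.5]
gripper_width: 0.0234
finger_force: 59.7
```

Request:
send_rows([
  {"jaw": 1,"x": 0.2,"y": -0.5,"z": 0,"ax": 0,"ay": 0,"az": 0},
  {"jaw": 1,"x": 0.2,"y": -0.9,"z": 0,"ax": 0,"ay": 0,"az": 0},
  {"jaw": 1,"x": 0.2,"y": -0.9,"z": 0,"ax": 0,"ay": 0,"az": 0},
  {"jaw": 1,"x": 0.2,"y": -0.9,"z": 0,"ax": 0,"ay": 0,"az": 0},
  {"jaw": 1,"x": 0.2,"y": -0.9,"z": 0,"ax": 0,"ay": 0,"az": 0},
  {"jaw": 1,"x": 0.2,"y": -0.9,"z": 0,"ax": 0,"ay": 0,"az": 0},
  {"jaw": 1,"x": 0.2,"y": -0.9,"z": 0,"ax": 0,"ay": 0,"az": 0},
  {"jaw": 1,"x": 0.2,"y": -0.9,"z": 0,"ax": 0,"ay": 0,"az": 0},
  {"jaw": 1,"x": 0.2,"y": -0.9,"z": 0,"ax": 0,"ay": 0,"az": 0},
  {"jaw": 1,"x": 0.2,"y": -0.9,"z": 0,"ax": 0,"ay": 0,"az": 0},
  {"jaw": 1,"x": 0.2,"y": -0.9,"z": 0,"ax": 0,"ay": 0,"az": 0},
  {"jaw": 1,"x": 0.2,"y": -0.9,"z": 0,"ax": 0,"ay": 0,"az": 0},
  {"jaw": 1,"x": 0.2,"y": -0.9,"z": 0,"ax": 0,"ay": 0,"az": 0},
  {"jaw": 1,"x": 0,"y": -0.5,"z": 0,"ax": 0,"ay": 0,"az": 0.5},
  {"jaw": 1,"x": 0,"y": 0,"z": 0,"ax": 0,"ay": 0,"az": 1},
  {"jaw": 1,"x": 0,"y": 0,"z": 0,"ax": 0,"ay": 0,"az": 1},
  {"jaw": 1,"x": 0,"y": 0,"z": 0,"ax": 0,"ay": 0,"az": 1},
  {"jaw": 1,"x": 0,"y": 0,"z": 0,"ax": 0,"ay": 0,"az": 1},
  {"jaw": 1,"x": 0,"y": 0,"z": 0,"ax": 0,"ay": 0,"az": 1},
  {"jaw": 1,"x": 0,"y": 0,"z": 0,"ax": 0,"ay": 0,"az": 1},
])

```text
time_s: 18.58
ee_pos: [0.6381, -0.0376, 0.1801]
orientation: [[0.838, -0.546, -0.002], [-0.546, -0.838, 0.0], [-0.002, 0.001, -1.0]]
ft_force: [-1.3, 0.0, -1.5]
gripper_width: 0.0234
finger_force: 59.7
```

Request:
send_rows([
  {"jaw": 1,"x": 0,"y": 0,"z": 0,"ax": 0,"ay": 0,"az": 1},
  {"jaw": 1,"x": 0,"y": 0,"z": 0,"ax": 0,"ay": 0,"az": 1},
  {"jaw": 1,"x": 0,"y": 0,"z": 0,"ax": 0,"ay": 0,"az": 1},
  {"jaw": 1,"x": 0,"y": 0,"z": 0,"ax": 0,"ay": 0,"az": 1},
  {"jaw": 1,"x": 0,"y": 0,"z": 0,"ax": 0,"ay": 0,"az": 1},
  {"jaw": 1,"x": 0,"y": 0,"z": 0,"ax": 0,"ay": 0,"az": 1},
  {"jaw": 1,"x": 0,"y": 0,"z": 0,"ax": 0,"ay": 0,"az": 1},
  {"jaw": 1,"x": 0,"y": 0,"z": 0,"ax": 0,"ay": 0,"az": 1},
  {"jaw": 1,"x": 0,"y": 0,"z": 0,"ax": 0,"ay": 0,"az": 1},
  {"jaw": 1,"x": 0,"y": 0,"z": 0,"ax": 0,"ay": 0,"az": 1},
  {"jaw": 1,"x": 0,"y": 0,"z": 0,"ax": 0,"ay": 0,"az": 0},
  {"jaw": 1,"x": 0,"y": 0,"z": 0,"ax": 0,"ay": 0,"az": 0},
])

```text
time_s: 19.58
ee_pos: [0.6383, -0.0379, 0.1805]
orientation: [[0.001, -1.0, -0.001], [-1.0, -0.001, 0.0], [-0.0, 0.001, -1.0]]
ft_force: [-0.3, 1.2, -1.0]
gripper_width: 0.0235
finger_force: 59.7
```

Run:
```python
from m import *
w=wrist(); s=w["state"]; P=np.array(s["ee_pos"]);R=np.array(s["orientation"]); print(s["time_s"],P,np.round(R,4).tolist())
print("to spot, tool axes",R.T@(np.array([.6343,.0441,.018])-P))
sc=robot.read_camera("scene"); save(sc,"s2.png")
```

```text
19.5833 [ 0.63832445 -0.03788807  0.1804717 ] [[0.0012, -1.0, -0.0014], [-1.0, -0.0012, 0.0], [-0.0, 0.0014, -1.0]]
to spot, tool axes [-0.0819871  0.0036913  0.1624801]
```

View pics/s2.png

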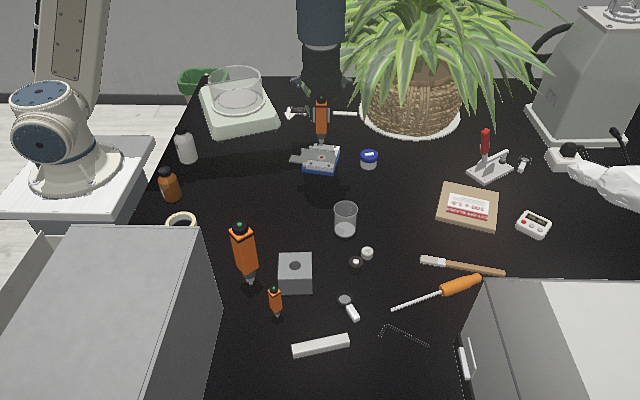

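Request:
send_rows([
  {"jaw": 1,"x": -0.5,"y": 0.05,"z": 0,"ax": 0,"ay": 0,"az": 0},
  {"jaw": 1,"x": -0.7,"y": 0.05,"z": 0,"ax": 0,"ay": 0,"az": 0},
  {"jaw": 1,"x": -0.7,"y": 0.05,"z": 0,"ax": 0,"ay": 0,"az": 0},
  {"jaw": 1,"x": -0.7,"y": 0,"z": 0,"ax": 0,"ay": 0,"az": 0},
  {"jaw": 1,"x": -0.48,"y": 0,"z": 0,"ax": 0,"ay": 0,"az": 0},
  {"jaw": 1,"x": -0.2,"y": 0,"z": 0,"ax": 0,"ay": 0,"az": 0},
  {"jaw": 1,"x": 0,"y": 0,"z": 0,"ax": 0,"ay": 0,"az": 0},
])

```text
time_s: 20.27
ee_pos: [0.6351, 0.045, 0.1811]
orientation: [[0.0, -1.0, -0.0], [-1.0, -0.0, 0.0], [-0.0, 0.0, -1.0]]
ft_force: [-1.1, -0.2, -1.5]
gripper_width: 0.0233
finger_force: 59.7
```

Request:
send_rows([
  {"jaw": 1,"x": 0,"y": 0,"z": 0.5,"ax": 0,"ay": 0,"az": 0},
  {"jaw": 1,"x": 0,"y": 0,"z": 0.6,"ax": 0,"ay": 0,"az": 0},
  {"jaw": 1,"x": 0,"y": 0,"z": 0.6,"ax": 0,"ay": 0,"az": 0},
  {"jaw": 1,"x": 0,"y": 0,"z": 0.6,"ax": 0,"ay": 0,"az": 0},
  {"jaw": 1,"x": 0,"y": 0,"z": 0.5,"ax": 0,"ay": 0,"az": 0},
  {"jaw": 1,"x": 0,"y": 0,"z": 0.3,"ax": 0,"ay": 0,"az": 0},
  {"jaw": 1,"x": 0,"y": 0,"z": 0.2,"ax": 0,"ay": 0,"az": 0},
  {"jaw": 1,"x": 0,"y": 0,"z": 0,"ax": 0,"ay": 0,"az": 0},
  {"jaw": 1,"x": 0,"y": 0,"z": 0,"ax": 0,"ay": 0,"az": 0},
])

```text
time_s: 21.02
ee_pos: [0.6355, 0.0434, 0.0993]
orientation: [[-0.002, -1.0, 0.001], [-1.0, 0.002, -0.0], [0.0, -0.001, -1.0]]
ft_force: [0.2, -0.2, -1.5]
gripper_width: 0.0233
finger_force: 59.7
```

Run:
```python
from m import *
w=wrist(); s=w["state"]; P=np.array(s["ee_pos"]);R=np.array(s["orientation"]); print(s["time_s"],P,np.round(R,4).tolist(),np.round(s["ft_force"],1))
sc=robot.read_camera("scene"); u,v=map(int,proj(sc,[.6343,.0441,.018])); print(u,v)
a=cv2.resize(sc["color"][v-55:v+25,u-50:u+50],None,fx=5,fy=5,interpolation=cv2.INTER_CUBIC)
b=cv2.resize(w["color"],(480,300)); cv2.imwrite("pics/c1.png",np.vstack([a[:400,:480],b[:,:480]])[:600,:,::-1])
print(proj(sc,[P[0],P[1],P[2]-.068]),proj(w,[.6343,.0441,.018])*.75)
for th in("probe_point","plate_spot"):
  for p in(sc,w): print(th,[(np.round(d["location"],4).tolist(),round(d["conf"],2)) for d in robot.place_of(p,th)[:3]])
```

```text
21.0167 [0.63549848 0.04339456 0.09929417] [[-0.002, -1.0, 0.0007], [-1.0, 0.002, -0.0002], [0.0002, -0.0007, -1.0]] [ 0.2 -0.2 -1.5]
320 155
[321.06288871 152.01489021] [241.76537498 160.64388315]
probe_point []
probe_point []
plate_spot [([0.6343, 0.0428, 0.0177], 0.9)]
plate_spot [([0.6324, 0.0396, 0.0157], 0.76)]
```

View pics/c1.png

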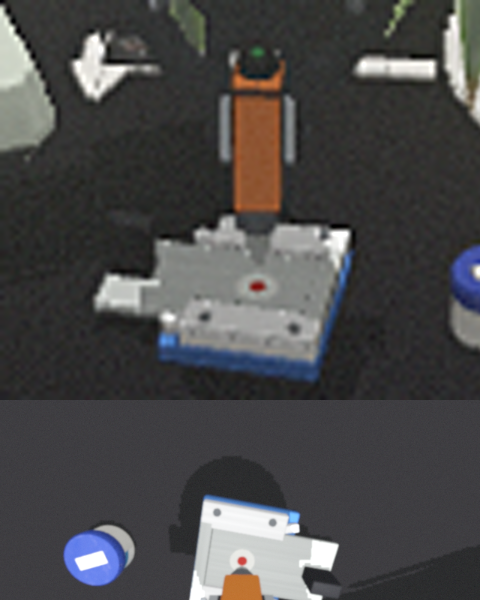

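Scene crop: tip poised above the red spot (257,287); the wrist view puts the spot within a pixel of my estimate. Small x correction, then descend gently.

Request:
send_rows([
  {"jaw": 1,"x": 0,"y": 0.04,"z": 0.1,"ax": 0,"ay": 0,"az": 0},
  {"jaw": 1,"x": 0,"y": 0,"z": 0.15,"ax": 0,"ay": 0,"az": 0},
  {"jaw": 1,"x": 0,"y": 0,"z": 0.15,"ax": 0,"ay": 0,"az": 0},
  {"jaw": 1,"x": 0,"y": 0,"z": 0.08,"ax": 0,"ay": 0,"az": 0},
  {"jaw": 1,"x": 0,"y": 0,"z": 0,"ax": 0,"ay": 0,"az": 0},
  {"jaw": 1,"x": 0,"y": 0,"z": 0,"ax": 0,"ay": 0,"az": 0},
  {"jaw": 1,"x": 0,"y": 0,"z": 0,"ax": 0,"ay": 0,"az": 0},
])

```text
time_s: 21.9
ee_pos: [0.6342, 0.0437, 0.0868]
orientation: [[-0.002, -1.0, 0.0], [-1.0, 0.002, -0.0], [0.0, -0.0, -1.0]]
ft_force: [0.0, 0.7, -2.1]
gripper_width: 0.0234
finger_force: 59.8
```

Request:
send_rows([
  {"jaw": 1,"x": 0,"y": 0,"z": 0.04,"ax": 0,"ay": 0,"az": 0},
  {"jaw": 1,"x": 0,"y": 0,"z": 0.04,"ax": 0,"ay": 0,"az": 0},
  {"jaw": 1,"x": 0,"y": 0,"z": 0,"ax": 0,"ay": 0,"az": 0},
  {"jaw": 1,"x": 0,"y": 0,"z": 0,"ax": 0,"ay": 0,"az": 0},
  {"jaw": 1,"x": 0,"y": 0,"z": 0,"ax": 0,"ay": 0,"az": 0},
])

```text
time_s: 22.32
ee_pos: [0.6344, 0.0437, 0.085]
orientation: [[-0.002, -1.0, 0.001], [-1.0, 0.002, 0.0], [-0.0, -0.001, -1.0]]
ft_force: [0.4, -0.3, -0.1]
gripper_width: 0.0232
finger_force: 59.8
```

Request:
send_rows([
  {"jaw": 1,"x": 0,"y": 0,"z": 0.05,"ax": 0,"ay": 0,"az": 0},
  {"jaw": 1,"x": 0,"y": 0,"z": 0.05,"ax": 0,"ay": 0,"az": 0},
  {"jaw": 1,"x": 0,"y": 0,"z": 0,"ax": 0,"ay": 0,"az": 0},
  {"jaw": 1,"x": 0,"y": 0,"z": 0,"ax": 0,"ay": 0,"az": 0},
  {"jaw": 1,"x": 0,"y": 0,"z": 0,"ax": 0,"ay": 0,"az": 0},
  {"jaw": 1,"x": 0,"y": 0,"z": 0,"ax": 0,"ay": 0,"az": 0},
])

```text
time_s: 22.82
ee_pos: [0.6344, 0.0437, 0.0825]
orientation: [[-0.002, -1.0, 0.001], [-1.0, 0.002, 0.0], [-0.0, -0.001, -1.0]]
ft_force: [1.0, -1.1, 1.8]
gripper_width: 0.0231
finger_force: 60.1
```

Run:
```python
from m import *
F=[]
for i in range(8):
    s=robot.get_state(); F.append(s["ft_force"]); w=robot.read_camera("scene" if i else "wrist")
    if i==0: ww=w
    if i==7: sc=w
P=np.array(s["ee_pos"]); print(s["time_s"],P,np.round(np.mean(F,0),2),np.round(np.std(F,0),2),np.round(s["orientation"],4).tolist())
a=cv2.resize(sc["color"][100:180,270:370],None,fx=4.8,fy=4.8,interpolation=cv2.INTER_CUBIC)
b=cv2.resize(ww["color"][150:250,240:400],(480,300),interpolation=cv2.INTER_CUBIC)
cv2.imwrite("pics/c2.png",np.vstack([a[100:384],b])[:,:,::-1])
```

```text
23.1667 [0.63430954 0.04370724 0.08238642] [0.77 0.14 1.46] [0.38 0.61 0.51] [[-0.0019, -1.0, 0.0004], [-1.0, 0.0019, 0.0], [-0.0, -0.0004, -1.0]]
```

View pics/c2.png

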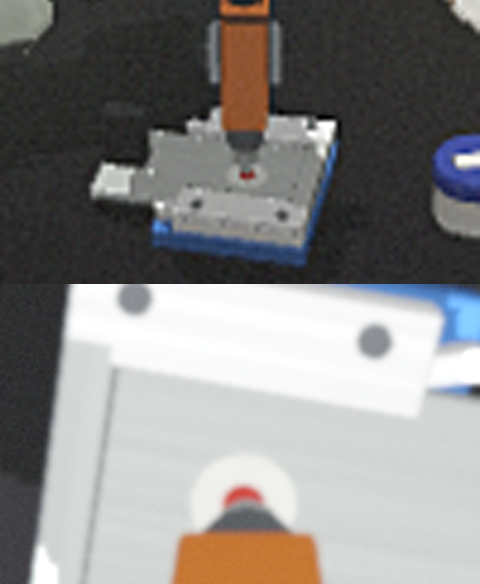

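Pressed with ~3.2 N (about half in). I'll check the tip's lateral offset along the view direction by projecting the tip, neck and nose outlines.

Run:
```python
from m import *
w=wrist(); sc=robot.read_camera("scene"); P=np.array(w["state"]["ee_pos"])
b=cv2.imread("pics/s2.png")[:,:,::-1].astype(float)
def red(c):
    c=c.astype(float)[150:165,313:330]; r=np.clip(c[:,:,0]-c[:,:,1]-15,0,None); v,u=np.mgrid[150:165,313:330]
    # only strongly red, not orange
    r[c[:,:,1]-c[:,:,2]>25]=0
    return r.sum().round(),(r*u).sum()/r.sum(),(r*v).sum()/r.sum()
print("before",red(b),"now",red(sc["color"]), "proj spot",proj(sc,[.6343,.0441,.018]))
c=w["color"].astype(int)
print("col321 rows 205-240",[(v,*c[v,321]) for v in range(212,236)])
a=np.linspace(0,2*np.pi,73)
for dy in (-4,-2,0,2,4):
    y=.0441+dy/1000
    row=lambda r,z:[proj(w,[.6343+r*np.cos(t),y+r*np.sin(t),z])[1] for t in a]
    print(dy,"tip front",round(min(row(.003,.018)),1),"neck bot",round(min(row(.0065,.026)),1),"nose bot",round(min(row(.01,.038)),1),"body bot front",round(min(row(.012,.054)),1))
for r,n in((.0045,"red"),(.011,"disc")):
    q=np.array([proj(w,[.6343+r*np.cos(t),.0441+r*np.sin(t),.018]) for t in a]); print(n,q.min(0),q.max(0))
```

```text
before (np.float64(327.0), np.float64(320.9785932721713), np.float64(156.74617737003058)) now (np.float64(227.0), np.float64(321.0264317180617), np.float64(156.95154185022025)) proj spot [320.63792859 155.95268443]
col321 rows 205-240 [(212, np.int64(238), np.int64(239), np.int64(234)), (213, np.int64(238), np.int64(239), np.int64(235)), (214, np.int64(238), np.int64(239), np.int64(235)), (215, np.int64(236), np.int64(234), np.int64(230)), (216, np.int64(229), np.int64(214), np.int64(210)), (217, np.int64(218), np.int64(164), np.int64(161)), (218, np.int64(211), np.int64(101), np.int64(97)), (219, np.int64(210), np.int64(77), np.int64(74)), (220, np.int64(207), np.int64(88), np.int64(84)), (221, np.int64(195), np.int64(119), np.int64(116)), (222, np.int64(171), np.int64(142), np.int64(142)), (223, np.int64(147), np.int64(144), np.int64(143)), (224, np.int64(129), np.int64(133), np.int64(131)), (225, np.int64(106), np.int64(109), np.int64(111)), (226, np.int64(96), np.int64(99), np.int64(103)), (227, np.int64(90), np.int64(95), np.int64(98)), (228, np.int64(91), np.int64(97), np.int64(100)), (229, np.int64(93), np.int64(95), np.int64(99)), (230, np.int64(93), np.int64(95), np.int64(97)), (231, np.int64(108), np.int64(97), np.int64(96)), (232, np.int64(143), np.int64(101), np.int64(85)), (233, np.int64(177), np.int64(113), np.int64(71)), (234, np.int64(192), np.int64(116), np.int64(57)), (235, np.int64(197), np.int64(117), np.int64(52))]
-4 tip front 212.5 neck bot 211.6 nose bot 213.0 body bot front 220.1
-2 tip front 215.6 neck bot 214.8 nose bot 216.4 body bot front 223.7
0 tip front 218.6 neck bot 217.9 nose bot 219.7 body bot front 227.3
2 tip front 221.6 neck bot 221.1 nose bot 223.1 body bot front 230.9
4 tip front 224.6 neck bot 224.2 nose bot 226.4 body bot front 234.5
red [313.24397914 216.32759822] [327.71809579 229.79050565]
disc [302.79037534 206.38167353] [338.17154938 239.29801545]
```

The tip sits about 2 mm toward +y of the centre; lift, shift, set down again.

Request:
send_rows([
  {"jaw": 1,"x": 0,"y": 0,"z": -0.14,"ax": 0,"ay": 0,"az": 0},
  {"jaw": 1,"x": 0,"y": 0,"z": -0.14,"ax": 0,"ay": 0,"az": 0},
  {"jaw": 1,"x": 0,"y": 0,"z": 0,"ax": 0,"ay": 0,"az": 0},
  {"jaw": 1,"x": 0.08,"y": 0,"z": 0,"ax": 0,"ay": 0,"az": 0},
  {"jaw": 1,"x": 0,"y": 0,"z": 0,"ax": 0,"ay": 0,"az": 0},
  {"jaw": 1,"x": 0,"y": 0,"z": 0.09,"ax": 0,"ay": 0,"az": 0},
  {"jaw": 1,"x": 0,"y": 0,"z": 0.09,"ax": 0,"ay": 0,"az": 0},
  {"jaw": 1,"x": 0,"y": 0,"z": 0.05,"ax": 0,"ay": 0,"az": 0},
  {"jaw": 1,"x": 0,"y": 0,"z": 0.05,"ax": 0,"ay": 0,"az": 0},
  {"jaw": 1,"x": 0,"y": 0,"z": 0,"ax": 0,"ay": 0,"az": 0},
  {"jaw": 1,"x": 0,"y": 0,"z": 0,"ax": 0,"ay": 0,"az": 0},
  {"jaw": 1,"x": 0,"y": 0,"z": 0,"ax": 0,"ay": 0,"az": 0},
  {"jaw": 1,"x": 0,"y": 0,"z": 0,"ax": 0,"ay": 0,"az": 0},
])

```text
time_s: 24.4
ee_pos: [0.6341, 0.0416, 0.0825]
orientation: [[-0.002, -1.0, 0.0], [-1.0, 0.002, -0.0], [0.0, -0.0, -1.0]]
ft_force: [-0.8, -0.8, 1.5]
gripper_width: 0.0234
finger_force: 59.9
```

Run:
```python
from m import *
F=[]
for i in range(8):
    s=robot.get_state(); F.append(s["ft_force"]); p=robot.read_camera("wrist")
c=p["color"].astype(int)
print(s["time_s"],np.round(s["ee_pos"],4),np.round(np.mean(F,0),2),s["finger_force"],np.abs(s["qd"]).max())
print([(v,*map(int,c[v,321])) for v in range(214,234)])
r=((c[:,:,0]>c[:,:,1]+60)&(c[:,:,1]-c[:,:,2]<25))[205:232,305:340]; k=np.argwhere(r)+[205,305]; print(k.min(0),k.max(0))
```

```text
24.75 [0.6341 0.0417 0.0823] [-0.87 -0.32  1.37] 59.94826018810272 0.13677370409059222
[(214, 240, 241, 237), (215, 239, 240, 236), (216, 239, 239, 236), (217, 239, 238, 236), (218, 237, 235, 231), (219, 230, 216, 212), (220, 217, 173, 170), (221, 197, 138, 137), (222, 171, 145, 142), (223, 151, 146, 146), (224, 127, 130, 131), (225, 103, 106, 108), (226, 94, 102, 102), (227, 94, 99, 102), (228, 92, 95, 101), (229, 93, 96, 100), (230, 96, 96, 100), (231, 114, 98, 95), (232, 154, 106, 85), (233, 185, 114, 65)]
[221 317] [222 320]
```

```bash
python3 -c "
from bench import robot
print(robot.hand_in())"
```

```text
the job is handed in; nothing more can be done
None
```

The job is handed in, with no verdict returned: the plate is home against the stop and released, and the probe is held upright on the red spot at about 3 N, tip roughly half in, within about 1 mm of the spot centre by my camera measurement. The beaker and jar were not touched as far as I could see.

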